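# Step a board carrier under the inspection probe

### The job

Using the orange grip post, slide the carrier on its x-y slides until the yellow probe tip stands right over the middle of the red dot, and hold it still there for two seconds so the probe can read that board. Then slide on until the tip stands right over the middle of the blue dot, and let go, leaving it there. Keep all four little boards lying in their pockets, do not touch the probe or its post, and leave the other things on the bench where they are.

Things in the scene. Friction and masses are not known exactly. Their poses are not given: they have to be found in the camera images.
- stage: grey base plate of the x-y stage, fixed to the bench, 350 x 150 x 12 mm; origin on the bench surface under the stage, its x axis is the first slide's direction (away from the robot, towards the probe post), y the second slide's, z up. The plate runs from x = -105 to +245 mm.
- grip_post (a point): centre of the grip on the orange upright post on the carrier's tongue, on the post's axis. Round post 18 mm in diameter, 40 mm tall; this point is 24 mm above the top of the tongue (30 mm wide, aluminium) and 16 mm below the post's top. The post stands 110 mm from the middle of the tray, towards the robot, and the tray moves with it without turning.
- tray_floor (a point): centre of the pocket floors of the black carrier tray (76 x 88 mm, walls 5 mm above the floor, 2 x 2 pockets of 33.5 x 39.5 mm, 36.5 mm apart along x and 42.5 mm along y). Axes parallel to the stage's.
- probe_tip (a point): lower end of the yellow slanted probe needle (6 mm thick), fixed, about 9 mm above the boards' dots. Its place over the stage varies by some cm. The needle rises at 45 degrees away from it along the probe body's +x.
- probe: the fixed probe: a red 40 mm foot block on the stage plate with a steel post (18 mm in diameter, top 162 mm above the bench), a dark arm and the slanted needle. Origin on the bench level straight below the tip, which is 53 mm up; the post stands 125 mm from there along its +x. Fragile: not to be touched.
- slide_y: the moving carrier as a whole: black tray, aluminium tongue and orange post; origin under the middle of the tray, 3 mm below tray_floor, axes parallel to the stage's. About 3 N moves the slides. Travel in the stage frame: post from x = -140 (where it starts) to 0 mm and y = -48 to +48 mm; every board can be brought under the tip within it.
- board_red: loose green circuit board 31 x 37 x 3 mm lying in one of the tray's pockets (any of the four), with a black chip in its middle (top 6 mm above its underside) bearing a red dot; origin at the centre of its underside.
- red_dot (a point): centre of the red dot (16 mm in diameter), on the chip in the middle of its board, 7 mm above the board's underside.
- board_blue: loose green circuit board 31 x 37 x 3 mm lying in one of the tray's pockets (any of the four), with a black chip in its middle (top 6 mm above its underside) bearing a blue dot; origin at the centre of its underside.
- blue_dot (a point): centre of the blue dot (16 mm in diameter), on the chip in the middle of its board, 7 mm above the board's underside.
- board_grey: loose green circuit board 31 x 37 x 3 mm lying in one of the tray's pockets (any of the four), with a black chip in its middle (top 6 mm above its underside) bearing a grey dot; origin at the centre of its underside.
- board_white: loose green circuit board 31 x 37 x 3 mm lying in one of the tray's pockets (any of the four), with a black chip in its middle (top 6 mm above its underside) bearing a white dot; origin at the centre of its underside.
- solder_reel: blue solder reel standing on its flange left of the stage, 54 mm in diameter, 40 mm tall; origin at the centre of its underside. Bystander.
- screwdriver: screwdriver 160 mm long lying right of the stage. Bystander.
- flux_bottle: small bottle, 40 mm in diameter, 85 mm tall, red cap; far left. Bystander.
- swab_jar: amber jar, 60 mm in diameter, 70 mm tall, white lid; far left. Bystander.
- cleaner_tin: brass bowl of the tip cleaner, 70 mm in diameter, 40 mm tall; far right. Bystander.
- work_block: aluminium soldering block 100 x 60 x 34 mm; right of the robot. Bystander.
Things that resemble listed ones, but are neither listed nor needed, are in the scene too. Leave any pink look-alike of the board_red alone.

How it is judged:
By the outcome, as a careful person would: the job done as asked, in the order asked, and still so for the second after the job is handed in, with the robot touching nothing.
It also fails if it takes over 40 s, if anything falls off the work surface, if the arm or the gripper's body presses on something with over 40 N, if the wrist force passes 120 N, or if a joint passes its speed limit or range.

### The arm

A 6-joint arm with a two-finger parallel gripper is mounted at the origin on the work surface. World frame = base frame: x ahead of the robot, y to its left, z up, the work surface at z = 0. Lengths are in m, angles in rad, forces in N, time in s.
With the tool pointing down it reaches from about 0.275 to 0.75 m from the base axis. Payload 10.2 kg.
Tool frame: the origin (TCP) lies at the very end of the fingers, on their centre line; the grasp point (between the pads) lies arm.pinch_z behind it (arm.pinch_z is the distance from the TCP to the grasp point, in m); z points along the fingers, y is the line along which they close (so a half turn about z gives the same grasp; the last joint's range is limited). The gripper opens to 85 mm and grips with 20 to 120 N. Pads are 22 mm wide; open, the fingers measure 114 mm over their backs; the gripper's body (76 mm by 85 mm) begins 54 mm behind the grasp point. The pads swing forward as they close: fully open they stand 13 mm farther back than shut.
Start: joints at [-1.359, 0.313, 1.498, -0, 1.331, -0.223], TCP at [0.221, -0.476, 0.231] pointing down, gripper open.
Joint ranges: [-2.94, 2.94], [-0.97, 2.17], [0.19, 2.56], [-1.23, 4.37], [0.02, 3.11], [-2.88, 2.88]. Speed limits (rad/s): [2.39, 2.39, 3.01, 3.14, 3.14, 3.14].

### API

Orientations are given as a rotation vector (axis times angle).
In Python, from station import arm, viewer, finish_job gives the robot as it stands. The module is installed in compiled form; this text tells all that it offers.
- The arm moves only by the tool drive_tool, never from a script. Its argument "plan" is one flat list of numbers, 7 for each row, row after row: the turn, a rotation vector about the tool's x, y, z in rad, then the shift along the tool's x, y, z in m, then the finger opening in m, from 0 to 0.0854. A call has 1 to 12 rows; each row shifts and turns the commanded pose from where the row before left it, along the tool's axes as they then stand; what a row does not reach is not made up. A row lasts 1/12 s, in which the tool goes at most 41.7 mm and 7.16 degrees, less where a joint would pass 70% of its speed; a pose out of reach is approached as far as the arm can. A call with a gripper value outside its range is refused whole. The fingers move at their own pace and stop on an object; "force" is the grip in N (left out, the last holds). Time passes only in rows, so rows that do not move let the fingers close. It gives the time, the measured TCP pose, the force, the opening and the grip force at its end, in the units of the state.
- arm.observe(): the state, without advancing time (a new reading comes with each control period).
- viewer.grab_frame(name): name is "side" or "top"; returns (picture, depth): 420x560x3 uint8, red, green, blue; 420x560 float32, m along the optical axis (not along the pixel's ray), 0 where there is no reading.
- viewer.camera_model(name): a dict with "intrinsics" (3x3 intrinsics, pixels), "xyz" and "orientation" of the camera in the world. Camera axes: x right, y up, looking along -z (the intrinsics and any distortion apply to the point x, -y, -z); pixel columns grow to the right and rows downward; lengths in m; the calibration is good to about 2 mm. A picture is of the moment at which its call begins. camera_model takes no time and is no camera call.
- finish_job(): hands the job in; it is judged then, once.
The state is a dict: "t": time; "q": joint angles; "joint_vel": joint speeds; "joint_torque": joint torques, N m; "ee_pos": TCP position; "ee_rot": TCP orientation; "contact_force": force on the tool from outside, world axes, zero at the start; "wrist_torque": the same for the moment, N m; "grip_width": opening from 0.0 (shut) to 1.0 (fully open); "finger_force": force on a finger pad.
Only numpy, scipy, OpenCV 4.12 (cv2) and the standard library are available. Lean on these libraries where they do the work, as an engineer would, in place of code of your own. Each camera call takes 0.05 s, during which the arm holds its last target. There are 200 camera calls.

## Working session

There is one attempt and no reset: what is moved stays moved. The work goes in short steps, Python scripts to look and compute and a tool call to move; the robot and the scene stay as the last step left them, time stands still between calls to the robot, and variables do not carry over. Pictures are saved under pics/ and viewed, at most 10 in all, crops included, and the job is handed in when it is done.

Besides the shell and the picture viewer there is one more tool, called after "Request:" by a JSON object that holds its "op" and its "data", one argument or row to a line. drive_tool: Moves the arm, as the interface text tells. Its arguments: {"type":"object","properties":{"plan":{"type":"array","items":{"type":"number"}},"force":{"type":"number"}},"required":["plan"]}

```bash
mkdir -p pics; cat > h.py <<'E'
import numpy as np, cv2
from scipy.spatial.transform import Rotation as R
from station import arm, viewer, finish_job
def cam(n):
    m=viewer.camera_model(n); o=np.array(m["orientation"],float)
    Rm=o if o.shape==(3,3) else (R.from_rotvec(o) if o.size==3 else R.from_quat(o)).as_matrix()
    return np.array(m["intrinsics"]),np.array(m["xyz"]),Rm,m
def ray(n,u,v):
    K,p,Rm,_=cam(n); d=np.linalg.inv(K)@[u,v,1]; return p,Rm@(d*[1,-1,-1])
def onz(n,u,v,z):
    p,d=ray(n,u,v); return p+d*(z-p[2])/d[2]
def tri(a,b):
    p,d=ray(*a);q,e=ray(*b);d=d/np.linalg.norm(d);e=e/np.linalg.norm(e)
    s=np.linalg.lstsq(np.c_[d,-e],q-p,rcond=None)[0];A=p+s[0]*d;B=q+s[1]*e
    return (A+B)/2,np.linalg.norm(A-B)
def proj(n,X):
    K,p,Rm,_=cam(n); c=Rm.T@(np.array(X)-p)*[1,-1,-1]; return (K@c/c[2])[:2]
def get(n,tag):
    im,d=viewer.grab_frame(n); np.savez(f'pics/{tag}.npz',im=im,d=d); cv2.imwrite(f'pics/{tag}.png',im[:,:,::-1]); return im,d
E
python3 - <<'E'
from h import *
for n in("top","side"): print(cam(n)[3]); get(n,n+'0')
s=arm.observe(); print(s,arm.pinch_z)
E
```

```text
{'intrinsics': array([[435.22225348,   0.        , 278.6945941 ],
       [  0.        , 435.22225348, 209.38635539],
       [  0.        ,   0.        ,   1.        ]]), 'xyz': array([0.35714115, 0.00906577, 1.29714491]), 'orientation': array([ 0.14377622, -0.12312226, -1.55191195])}
{'intrinsics': array([[395.13464966,   0.        , 279.24080413],
       [  0.        , 395.13464966, 212.36769908],
       [  0.        ,   0.        ,   1.        ]]), 'xyz': array([-0.05743003,  0.66908063,  0.7189582 ]), 'orientation': array([ 0.46894302, -1.12828052, -2.17027705])}
{'t': 0.1, 'q': array([-1.35939820e+00,  3.13384607e-01,  1.49835755e+00, -2.27184530e-06,
        1.33101181e+00, -2.23399665e-01]), 'joint_vel': array([-1.02501782e-03, -1.80428677e-03, -4.56956881e-03,  5.97980886e-05,
        2.67883041e-03,  1.27561609e-03]), 'joint_torque': array([ 1.92398205e-03, -4.12904656e+01, -2.60140282e+01, -1.84837036e-04,
        3.08027978e-03, -3.61279135e-06]), 'ee_pos': array([ 0.2210829 , -0.47592435,  0.23079848]), 'ee_rot': array([-3.06651102e+00, -6.77361956e-01, -7.47777828e-06]), 'contact_force': array([-0.14357395, -0.20792294, -0.02908349]), 'wrist_torque': array([-0.01724255, -0.03109641,  0.03713669]), 'finger_force': 0.0, 'grip_width': 1.0013836212059108} 0.0187
```

View pics/top0.png

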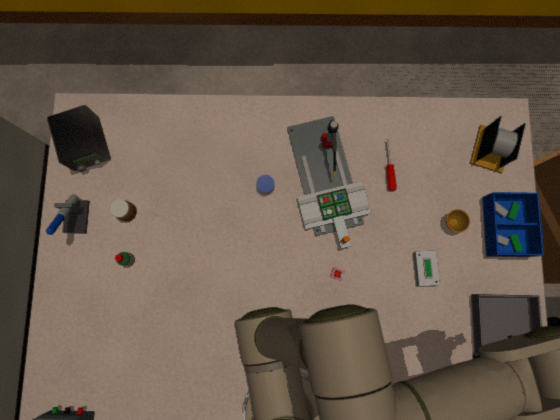

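View pics/side0.png

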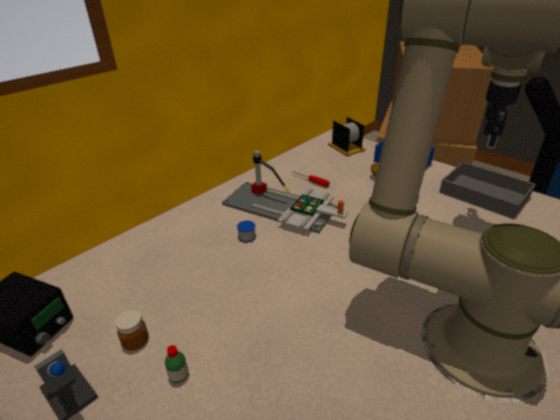

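Top view: the stage is at about (325,170), with the carrier boards near (335,205), the orange post at (346,240), and the tip near (334,178). The pink look-alike lies loose on the bench at (337,273). In the side view the boards are at (307,205), the post at (341,206) and the tip at (287,190).

```bash
python3 - <<'E'
from h import *
T=np.load('pics/top0.npz');S=np.load('pics/side0.npz')
a=cv2.resize(T['im'][150:260,290:370],None,fx=5,fy=5,interpolation=2)
b=cv2.resize(S['im'][170:235,265:355],None,fx=4.3,fy=4.3,interpolation=2)
c=np.zeros((550,800,3),np.uint8);c[:,:400]=a;c[:b.shape[0],410:410+b.shape[1]]=b[:,:390]
cv2.imwrite('pics/crop0.png',c[:,:,::-1])
for n,D,(r0,r1,c0,c1) in(("top",T,(110,285,285,365)),("side",S,(145,240,220,355))):
    h=cv2.cvtColor(D['im'],cv2.COLOR_RGB2HSV).astype(int);H,s,v=h[...,0],h[...,1],h[...,2]
    for name,m in dict(red=((H<5)|(H>174))&(s>150)&(v>90),orange=(H>=6)&(H<16)&(s>150)&(v>100),yellow=(H>=17)&(H<32)&(s>120)&(v>80),blue=(H>100)&(H<130)&(s>120)&(v>60)).items():
        k=np.zeros_like(m);k[r0:r1,c0:c1]=m[r0:r1,c0:c1]
        N,L,st,ce=cv2.connectedComponentsWithStats(k.astype(np.uint8))
        for i in range(1,N):
            if st[i,4]>2: print(n,name,st[i],ce[i].round(1),onz(n,*ce[i],.044).round(3))
E
```

```text
top red [322 133   6   5  19] [324.4 134.5] [ 0.803 -0.107  0.044]
top red [323 197   6   5  20] [325.5 199.2] [ 0.605 -0.109  0.044]
top red [335 271   6   6  26] [337.3 273.2] [ 0.39  -0.142  0.044]
top orange [343 236   6   6  24] [345.8 238.5] [ 0.49  -0.167  0.044]
top yellow [334 171   2   7  14] [334.5 174. ] [ 0.681 -0.136  0.044]
top yellow [341 203   2   2   3] [341.7 203.7] [ 0.592 -0.156  0.044]
top blue [338 194   5   5  22] [339.9 195.9] [ 0.615 -0.152  0.044]
side red [309 175  20  11 110] [318.7 180.1] [ 0.65  -0.268  0.044]
side red [251 183   5   3  10] [253.3 184.2] [ 0.798 -0.102  0.044]
side red [261 182   4   4   8] [262.5 183.5] [ 0.778 -0.126  0.044]
side red [297 204   4   3   7] [298.4 205.1] [ 0.601 -0.106  0.044]
side orange [338 200   6  13  50] [340.4 205.7] [ 0.503 -0.188  0.044]
side orange [296 203   5   3   6] [297.7 203.8] [ 0.608 -0.11   0.044]
side yellow [ 220  145   79   40 1485] [245.3 157.8] [ 0.963 -0.219  0.044]
side yellow [331 145  24  11  82] [344.3 150.4] [ 0.717 -0.513  0.044]
side yellow [284 185   5   7  16] [285.9 188.2] [ 0.698 -0.155  0.044]
side blue [303 197   4   3  10] [304.5 198. ] [ 0.613 -0.149  0.044]
side blue [238 221  17  11 148] [245.6 226.1] [0.644 0.077 0.044]
```

View pics/crop0.png

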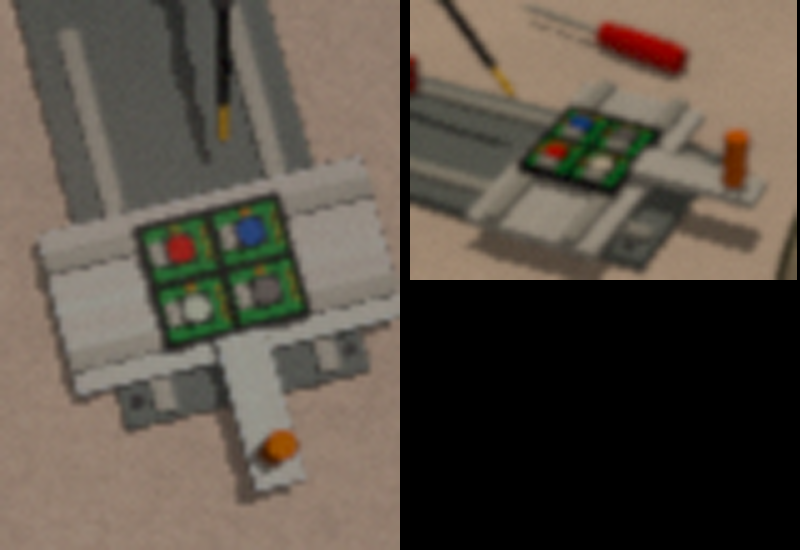

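```bash
cat >> h.py <<'E'
def totool(v):
    s=arm.observe(); return R.from_rotvec(s['ee_rot']).inv().apply(v)
E
python3 - <<'E'
from h import *
r,b=("top",325.5,199.2),("top",339.9,195.9)
for n,a,c in(("red",r,("side",298.2,204.6)),("blue",b,("side",304.5,198)),("tip",("top",334.6,177.8),("side",288.7,192.1)),("tip",("top",334.6,177.8),("side",288.3,191.6))):
    print(n,*[np.round(x,4) for x in tri(a,c)])
Rd,B=onz(*r,.044),onz(*b,.044);print(Rd,B,"tip",onz("top",334.6,177.8,.053))
d=Rd-B;yaw=np.arctan2(-d[0],d[1]);print("yaw",np.degrees(yaw),np.linalg.norm(d))
# side long edges of tongue / rail from crop for yaw check
P=[onz("top",290+x/5,150+y/5,.012) for x,y in((15,0),(70,220))];e=P[0]-P[1];print("yaw edge",np.degrees(np.arctan2(e[1],e[0])))
X=np.array([np.cos(yaw),np.sin(yaw),0]);c=(Rd+B)/2-X*.01825;p=c-.11*X;print("tray",c,"post",p)
for z in(.03,.04,.05,.06,.07,.08):print(z,proj("side",[*p[:2],z]).round(1),proj("top",[*p[:2],z]).round(1),onz("top",345.8,238.5,z).round(4))
E
```

```text
red [ 0.6052 -0.1094  0.0424] 0.0004
blue [ 0.6155 -0.1518  0.0419] 0.0
tip [ 0.6681 -0.1355  0.0501] 0.0003
tip [ 0.6682 -0.1348  0.0522] 0.0018
[ 0.60467409 -0.10931891  0.044     ] [ 0.61510177 -0.15151546  0.044     ] tip [ 0.66720735 -0.13527893  0.053     ]
yaw 13.880920605948099 0.04346591337031471
yaw edge 14.11432464922675
tray [ 0.5921709  -0.13479544  0.044     ] post [ 0.48538329 -0.16118497  0.044     ]
0.03 [339.5 215.3] [343.  240.5] [ 0.4915 -0.1695  0.03  ]
0.04 [339.7 212.6] [343.4 240.2] [ 0.4904 -0.1681  0.04  ]
0.05 [340.  209.8] [343.9 239.9] [ 0.4894 -0.1666  0.05  ]
0.06 [340.2 207.1] [344.4 239.5] [ 0.4883 -0.1652  0.06  ]
0.07 [340.4 204.3] [344.9 239.1] [ 0.4872 -0.1638  0.07  ]
0.08 [340.7 201.4] [345.4 238.8] [ 0.4862 -0.1624  0.08  ]
```

Request:
{"op": "drive_tool", "data": {
  "plan": [0,0,0.096,0,0,0,0.06,0,0,0.096,0,0,0,0.06,0,0,0,0.033,-0.024,0.006,0.06,0,0,0,0.033,-0.024,0.006,0.06,0,0,0,0.033,-0.024,0.006,0.06,0,0,0,0.033,-0.024,0.006,0.06,0,0,0,0.033,-0.024,0.006,0.06,0,0,0,0.033,-0.024,0.006,0.06,0,0,0,0.033,-0.024,0.006,0.06,0,0,0,0.033,-0.024,0.006,0.06,0,0,0,0.033,-0.024,0.006,0.06,0,0,0,0.033,-0.024,0.006,0.06],
  "force": 40
}}

```text
t: 1.1
ee_pos: [0.4846, -0.1619, 0.1709]
ee_rot: [-3.118, -0.38, 0.0]
contact_force: [1.0, -1.2, -0.0]
grip_width: 0.704
finger_force: 0.0
```

```bash
cat > m.py <<'E'
from h import *
s=arm.observe();Rm=R.from_rotvec(s['ee_rot']).as_matrix()
print(s['t'],s['ee_pos'].round(4),"toolx yaw",np.degrees(np.arctan2(Rm[1,0],Rm[0,0])).round(2),"z",Rm[:,2].round(3),s['grip_width'])
print("to post (tool)",totool(np.array([.4858,-.1613,.048])-s['ee_pos']).round(4))
E
python3 m.py
```

```text
1.1 [ 0.4846 -0.1619  0.1709] toolx yaw 13.91 z [-0.  0. -1.] 0.7044670031229002
to post (tool) [ 0.0013 -0.0003  0.1229]
```

Request:
{"op": "drive_tool", "data": {
  "plan": [0,0,0,0.001,0,0.022,0.06,0,0,0,0,0,0.022,0.06,0,0,0,0,0,0.022,0.06,0,0,0,0,0,0.022,0.06,0,0,0,0,0,0.02,0.06,0,0,0,0,0,0.01,0.06,0,0,0,0,0,0.004,0.06,0,0,0,0,0,0,0.06],
  "force": 40
}}

```text
t: 1.77
ee_pos: [0.4846, -0.1636, 0.049]
ee_rot: [-3.118, -0.38, 0.001]
contact_force: [0.0, -0.3, 0.4]
grip_width: 0.703
finger_force: 0.0
```

```bash
python3 m.py; python3 - <<'E'
from h import *
t,_=get("top","t1");s,_=get("side","s1")
c=np.zeros((550,800,3),np.uint8)
c[:,:400]=cv2.resize(t[150:260,290:370],None,fx=5,fy=5,interpolation=2)
b=cv2.resize(s[150:235,265:355],None,fx=4.3,fy=4.3,interpolation=2);c[:b.shape[0],410:410+b.shape[1]]=b
cv2.imwrite('pics/crop1.png',c[:,:,::-1])
E
```

```text
1.7667 [ 0.4846 -0.1636  0.049 ] toolx yaw 13.91 z [-0.001  0.001 -1.   ] 0.7029873757994287
to post (tool) [ 0.0017 -0.0019  0.001 ]
```

View pics/crop1.png

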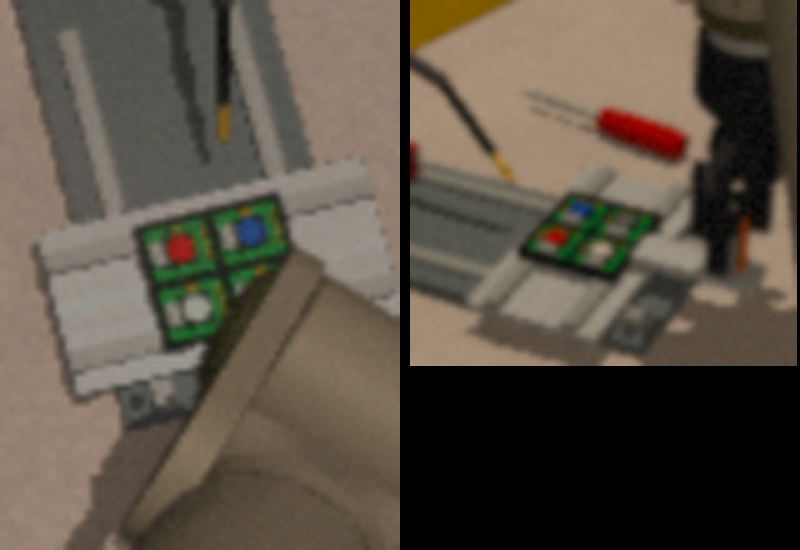

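The crop shows the carrier unmoved, with the post at (741,245) in the crop standing between the fingers. I'll centre on it and close.

Request:
{"op": "drive_tool", "data": {
  "plan": [0,0,0,0.0015,-0.002,0,0.06,0,0,0,0,0,0,0.04,0,0,0,0,0,0,0.02,0,0,0,0,0,0,0.01,0,0,0,0,0,0,0.01,0,0,0,0,0,0,0.01,0,0,0,0,0,0,0.01],
  "force": 40
}}

```text
t: 2.45
ee_pos: [0.4859, -0.1615, 0.0497]
ee_rot: [3.118, 0.38, 0.001]
contact_force: [-1.1, 0.0, 6.1]
grip_width: 0.199
finger_force: 38.9
```

```bash
python3 m.py
```

```text
2.45 [ 0.4859 -0.1615  0.0497] toolx yaw 13.91 z [ 0.001 -0.    -1.   ] 0.19909668189151047
to post (tool) [-0.     -0.0002  0.0017]
```

Request:
{"op": "drive_tool", "data": {
  "plan": [0,0,0,0.002,0.0015,-0.001,0.01,0,0,0,0.004,0.003,0,0.01,0,0,0,0.006,0.0045,0,0.01,0,0,0,0.007,0.005,0,0.01,0,0,0,0.007,0.005,0,0.01,0,0,0,0.007,0.005,0,0.01,0,0,0,0.007,0.005,0,0.01,0,0,0,0.006,0.0045,0,0.01,0,0,0,0.004,0.003,0,0.01,0,0,0,0.002,0.0015,0,0.01,0,0,0,0,0,0,0.01,0,0,0,0,0,0,0.01]
}}

```text
t: 3.45
ee_pos: [0.5455, -0.1858, 0.0499]
ee_rot: [3.118, 0.38, 0.001]
contact_force: [1.7, -0.4, -7.2]
grip_width: 0.196
finger_force: 39.3
```

```bash
python3 m.py; cat > d.py <<'E'
import sys
from h import *
tag=sys.argv[1]
t,_=get("top","t"+tag);s,_=get("side","s"+tag)
c=np.zeros((550,800,3),np.uint8)
c[:,:400]=cv2.resize(t[140:250,295:375],None,fx=5,fy=5,interpolation=2)
b=cv2.resize(s[150:235,250:340],None,fx=4.3,fy=4.3,interpolation=2);c[:b.shape[0],410:410+b.shape[1]]=b
cv2.imwrite(f'pics/crop{tag}.png',c[:,:,::-1])
for n,D,(r0,r1,c0,c1) in(("top",t,(145,240,300,370)),("side",s,(180,225,255,340))):
    h=cv2.cvtColor(D,cv2.COLOR_RGB2HSV).astype(int);H,q,v=h[...,0],h[...,1],h[...,2]
    for name,m in dict(red=((H<6)|(H>174))&(q>130)&(v>80),yellow=(H>=13)&(H<32)&(q>120)&(v>80),blue=(H>100)&(H<130)&(q>110)&(v>60)).items():
        k=np.zeros_like(m);k[r0:r1,c0:c1]=m[r0:r1,c0:c1]
        N,L,st,ce=cv2.connectedComponentsWithStats(k.astype(np.uint8))
        for i in range(1,N):
            if st[i,4]>4:
                x=onz(n,*ce[i],.044); d=totool(np.array([.6672,-.1353,.044])-x)
                print(n,name,st[i],ce[i].round(1),x.round(4),"to tip, tool:",d[:2].round(4))
E
python3 d.py 2
```

```text
3.45 [ 0.5455 -0.1858  0.0499] toolx yaw 13.91 z [ 0.001 -0.    -1.   ] 0.1963504926156779
to post (tool) [-0.052  -0.0382  0.0019]
top red [331 178   5   5  22] [333.  180.1] [ 0.6624 -0.1314  0.044 ] to tip, tool: [0.0037 0.0049]
top yellow [333 171   3   7  14] [334.4 174.4] [ 0.6799 -0.1357  0.044 ] to tip, tool: [-0.0122 -0.0034]
top blue [345 174   6   6  24] [347.2 176.2] [ 0.6746 -0.1735  0.044 ] to tip, tool: [ 0.002  -0.0389]
side red [309 180  13   4  27] [314.9 180.8] [ 0.6566 -0.2555  0.044 ] to tip, tool: [ 0.0392 -0.1141]
side red [255 182   2   4   6] [255.3 183.5] [ 0.7964 -0.11    0.044 ] to tip, tool: [-0.1315 -0.0065]
side red [261 182   5   4  16] [262.9 183.7] [ 0.7761 -0.1259  0.044 ] to tip, tool: [-0.108  -0.0171]
side red [288 195   3   2   6] [289.  195.5] [ 0.6603 -0.128   0.044 ] to tip, tool: [0.0049 0.0087]
side yellow [284 185   5   7  17] [286.1 188.3] [ 0.6973 -0.1549  0.044 ] to tip, tool: [-0.0245 -0.0262]
side blue [293 188   5   3  10] [295.1 188.9] [ 0.6723 -0.1715  0.044 ] to tip, tool: [ 0.0037 -0.0364]
```

View pics/crop2.png

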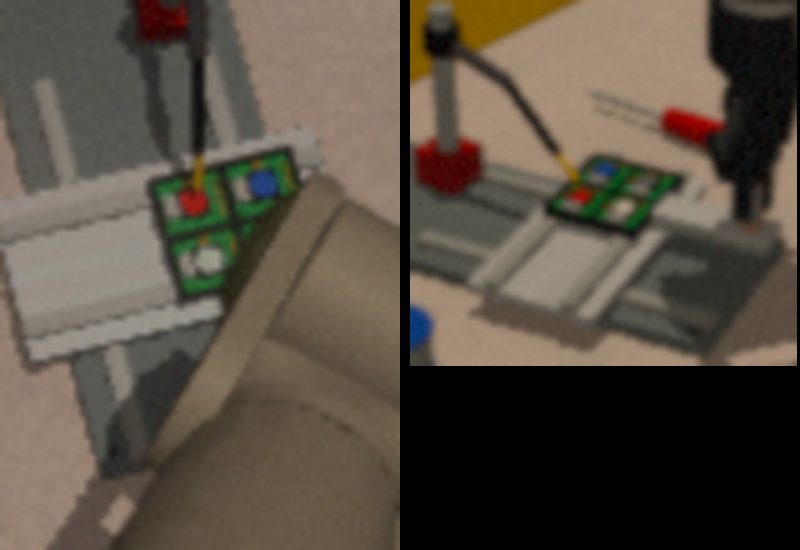

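The crop shows the tip standing over the upper right part of the red dot: dot centre at (194,204) in the crop, needle end at about (197,188). I'll refine the tip with subpixel profiles and depth, using the blue dot to cover the red dot's occlusion.

```bash
python3 - <<'E'
from h import *
for tag,n,rr,cc in(("top0","top",(168,181),(331,339)),("side0","side",(183,196),(282,293))):
    D=np.load(f'pics/{tag}.npz');im=D['im'].astype(int);y=im[...,0]-im[...,2]
    print(n,cc);[print(r,y[r,cc[0]:cc[1]]) for r in range(*rr)]
    K,p,Rm,_=cam(n)
    for r in range(*rr):
        for c in range(*cc):
            if y[r,c]>75:
                d=D['d'][r,c];X=p+Rm@(np.linalg.inv(K)@[c,r,1]*d*[1,-1,-1]);print((r,c),X.round(4))
# dot fits: red-blue offset before/after via weighted centroid
for tag in("t1","t2"):
    im=np.load(f'pics/{tag}.npz')['im'];h=cv2.cvtColor(im,cv2.COLOR_RGB2HSV).astype(int);m=(h[...,0]>50)&(h[...,0]<85)&(h[...,1]>80);m[:145]=0;m[225:]=0
    m[:,:300]=0;m[:,372:]=0;ys,xs=np.nonzero(m);print(tag,"green bbox",xs.min(),ys.min(),xs[ys.argmin()])
E
```

```text
top (331, 339)
168 [ 3  6  2  1  1  5  5 12]
169 [3 7 2 4 4 7 6 8]
170 [ 7  7  7 17 19  6  6  8]
171 [ 7  6 20 53 50 15  5  7]
172 [ 5  6 30 87 64 19  5  4]
173 [ 5  8 33 93 66 19  5  5]
174 [ 4  5 33 97 64 18  5  4]
175 [ 5 10 34 94 63 19  8  4]
176 [ 4  7 34 93 63 19  6  5]
177 [ 5  8 28 78 52 17  5  4]
178 [ 8  6  8 26 15  7  6  6]
179 [4 6 6 8 4 3 6 7]
180 [7 6 5 7 6 7 6 6]
(172, 334) [ 0.6806 -0.1318  0.0688]
(173, 334) [ 0.6785 -0.1322  0.0652]
(174, 334) [ 0.676  -0.1324  0.0632]
(175, 334) [0.3571 0.0091 1.2971]
(176, 334) [ 0.6698 -0.1323  0.0639]
(177, 334) [ 0.6672 -0.1324  0.0627]
side (282, 293)
183 [17 20 31 43 45 44 46 45 45 46 44]
184 [20 17 30 41 44 45 45 43 45 46 45]
185 [29 29 52 57 50 46 46 45 45 46 45]
186 [42 47 76 86 63 50 46 44 44 46 42]
187 [ 43  48  71 100  88  59  47  44  44  45  45]
188 [ 45  46  56  82 101  79  52  45  47  46  44]
189 [ 44  43  47  58  93 103  66  51  46  45  44]
190 [ 39  42  44  48  70 103  88  56  46  44  45]
191 [27 31 35 39 50 74 86 58 47 45 46]
192 [18 21 20 24 27 39 46 46 40 44 43]
193 [20 19 17 17 19 19 22 23 29 35 38]
194 [21 20 20 21 20 19 19 17 19 20 22]
195 [16 18 19 20 22 19 23 21 21 17 17]
(186, 284) [ 0.6839 -0.1306  0.069 ]
(186, 285) [ 0.6785 -0.1294  0.0716]
(187, 285) [ 0.681  -0.1322  0.0656]
(187, 286) [ 0.6777 -0.1333  0.0665]
(188, 285) [ 0.6813 -0.1324  0.0617]
(188, 286) [ 0.6775 -0.133   0.0629]
(188, 287) [ 0.6753 -0.1353  0.0628]
(189, 286) [ 0.6754 -0.1307  0.0611]
(189, 287) [ 0.6727 -0.1324  0.0614]
(190, 287) [ 0.6728 -0.1325  0.0575]
(190, 288) [ 0.6677 -0.1316  0.06  ]
(191, 288) [ 0.6648 -0.1284  0.0589]
t1 green bbox 319 190 341
t2 green bbox 326 170 351
```

Request:
{"op": "drive_tool", "data": {
  "plan": [0,0,0,0.001,0.001,0,0.01,0,0,0,0.0015,0.001,0,0.01,0,0,0,0.0015,0.001,0,0.01,0,0,0,0.001,0.001,0,0.01,0,0,0,0,0,0,0.01,0,0,0,0,0,0,0.01]
}}

```text
t: 4.05
ee_pos: [0.5511, -0.1883, 0.05]
ee_rot: [-3.118, -0.38, 0.0]
contact_force: [0.3, 1.1, -9.1]
grip_width: 0.196
finger_force: 39.2
```

```bash
sed -i 's/\.6672,-\.1353/.6698,-.1346/' d.py; python3 m.py; python3 d.py 3 | grep top; python3 - <<'E'
from h import *
# weighted colour centroids (colour excess), top view
def cen(tag,f,u,v,r=5):
    im=np.load(f'pics/{tag}.npz')['im'].astype(float);y,x=np.mgrid[v-r:v+r+1,u-r:u+r+1];p=im[y,x];w=np.clip(f(p)-15,0,None);return (x*w).sum()/w.sum(),(y*w).sum()/w.sum()
fr=lambda p:p[...,0]-p[...,1]*1.0-p[...,1]*.3
fb=lambda p:p[...,2]-p[...,0]-20
for tag,ur,ub in(("top0",(325,199),(340,196)),("t1",(325,199),(340,196)),("t2",(333,180),(347,176)),("t3",(334,179),(349,174))):
    a,b=cen(tag,fr,*ur),cen(tag,fb,*ub);print(tag,np.round(a,2),np.round(b,2),onz("top",*a,.044).round(4),onz("top",*b,.044).round(4))
E
```

```text
4.05 [ 0.5511 -0.1883  0.05  ] toolx yaw 13.91 z [-0.  0. -1.] 0.1956837387581921
to post (tool) [-0.0569 -0.0419  0.002 ]
top red [332 177   5   4  14] [334.3 178.9] [ 0.6662 -0.1354  0.044 ] to tip, tool: [0.0037 0.0001]
top yellow [333 171   3   7  14] [334.4 173.8] [ 0.6816 -0.1357  0.044 ] to tip, tool: [-0.0112 -0.0039]
top blue [346 172   5   6  25] [348.  174.6] [ 0.6797 -0.1761  0.044 ] to tip, tool: [ 0.0004 -0.0426]
top0 [325.67 199.28] [339.77 195.87] [ 0.6045 -0.1098  0.044 ] [ 0.6152 -0.1511  0.044 ]
t1 [325.63 199.28] [339.76 195.85] [ 0.6044 -0.1097  0.044 ] [ 0.6152 -0.1511  0.044 ]
t2 [333.21 180.  ] [347.31 176.28] [ 0.6627 -0.1322  0.044 ] [ 0.6746 -0.1738  0.044 ]
t3 [334.35 178.58] [348.15 174.46] [ 0.6671 -0.1356  0.044 ] [ 0.6801 -0.1764  0.044 ]
```

View pics/crop3.png

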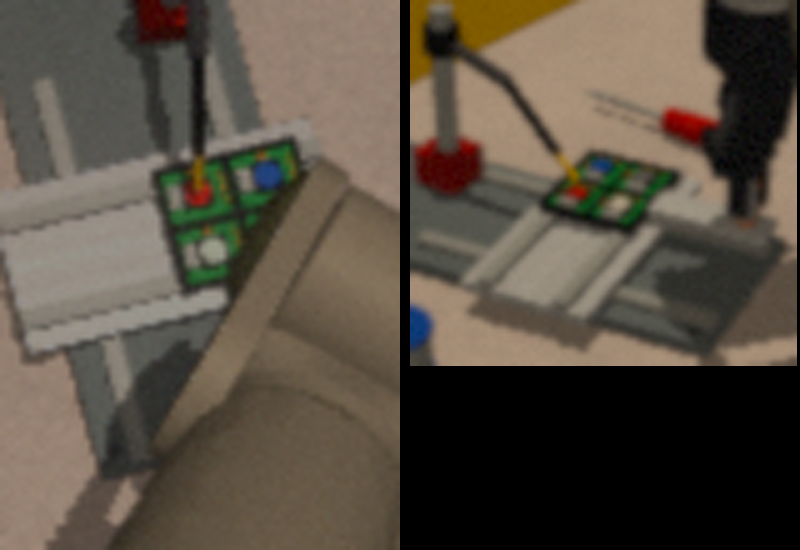

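Crop: the needle end at (199,186) covers the upper half of the red disc, centred near (199,192). In 3D the offset is under 1 mm in both axes. Holding over 2 s.

Request:
{"op": "drive_tool", "data": {
  "plan": [0,0,0,0,0,0,0.01,0,0,0,0,0,0,0.01,0,0,0,0,0,0,0.01,0,0,0,0,0,0,0.01,0,0,0,0,0,0,0.01,0,0,0,0,0,0,0.01,0,0,0,0,0,0,0.01,0,0,0,0,0,0,0.01,0,0,0,0,0,0,0.01,0,0,0,0,0,0,0.01,0,0,0,0,0,0,0.01,0,0,0,0,0,0,0.01]
}}

```text
t: 5.15
ee_pos: [0.551, -0.1884, 0.0501]
ee_rot: [-3.118, -0.38, 0.0]
contact_force: [1.0, 0.1, -15.4]
grip_width: 0.196
finger_force: 39.3
```

Request:
{"op": "drive_tool", "data": {
  "plan": [0,0,0,0,0,0,0.01,0,0,0,0,0,0,0.01,0,0,0,0,0,0,0.01,0,0,0,0,0,0,0.01,0,0,0,0,0,0,0.01,0,0,0,0,0,0,0.01,0,0,0,0,0,0,0.01,0,0,0,0,0,0,0.01,0,0,0,0,0,0,0.01,0,0,0,0,0,0,0.01,0,0,0,0,0,0,0.01,0,0,0,0,0,0,0.01]
}}

```text
t: 6.15
ee_pos: [0.551, -0.1883, 0.0502]
ee_rot: [-3.118, -0.38, 0.0]
contact_force: [1.1, 0.5, -19.8]
grip_width: 0.198
finger_force: 39.3
```

Request:
{"op": "drive_tool", "data": {
  "plan": [0,0,0,0,0,0,0.01,0,0,0,0,0,0,0.01,0,0,0,0,0,0,0.01,0,0,0,0,0,0,0.01,0,0,0,0,0,0,0.01,0,0,0,0,0,0,0.01]
}}

```text
t: 6.65
ee_pos: [0.551, -0.1883, 0.0502]
ee_rot: [-3.118, -0.38, 0.0]
contact_force: [0.6, -0.1, -20.5]
grip_width: 0.195
finger_force: 39.4
```

```bash
python3 m.py; python3 d.py 4 | grep top
```

```text
6.65 [ 0.551  -0.1883  0.0502] toolx yaw 13.91 z [-0.  0. -1.] 0.19539051689194353
to post (tool) [-0.0568 -0.0419  0.0022]
top red [332 177   5   4  16] [334.  178.8] [ 0.6664 -0.1345  0.044 ] to tip, tool: [0.0033 0.0009]
top yellow [333 171   3   7  14] [334.4 173.8] [ 0.6816 -0.1357  0.044 ] to tip, tool: [-0.0112 -0.0039]
top blue [346 172   5   6  25] [348.  174.6] [ 0.6797 -0.1761  0.044 ] to tip, tool: [ 0.0004 -0.0426]
```

Held still for 2.6 s. Now the blue dot: tool y −43 mm, easing the upward pull by 1 mm on the way.

Request:
{"op": "drive_tool", "data": {
  "plan": [0,0,0,0,-0.002,0.001,0.01,0,0,0,0,-0.004,0,0.01,0,0,0,0,-0.005,0,0.01,0,0,0,0,-0.0055,0,0.01,0,0,0,0,-0.0055,0,0.01,0,0,0,0,-0.0055,0,0.01,0,0,0,0,-0.0055,0,0.01,0,0,0,0,-0.005,0,0.01,0,0,0,0,-0.003,0,0.01,0,0,0,0,-0.002,0,0.01,0,0,0,0,0,0,0.01,0,0,0,0,0,0,0.01]
}}

```text
t: 7.75
ee_pos: [0.5411, -0.1465, 0.0498]
ee_rot: [3.118, 0.381, 0.001]
contact_force: [-1.2, 1.9, -0.4]
grip_width: 0.193
finger_force: 41.3
```

```bash
python3 m.py; python3 d.py 5 | grep -v yellow
```

```text
7.75 [ 0.5411 -0.1465  0.0498] toolx yaw 13.91 z [ 0.001  0.    -1.   ] 0.19311248457774938
to post (tool) [-0.0573  0.0011  0.0018]
top red [318 179   5   5  22] [320.1 181.1] [ 0.6589 -0.0935  0.044 ] to tip, tool: [0.0007 0.0425]
top blue [332 177   5   4  12] [333.8 178.5] [ 0.6673 -0.1338  0.044 ] to tip, tool: [0.0022 0.0014]
side red [310 180   5   3   9] [312.4 180.6] [ 0.6638 -0.2513  0.044 ] to tip, tool: [ 0.0339 -0.1118]
side red [255 182   2   4   6] [255.3 183.5] [ 0.7964 -0.11    0.044 ] to tip, tool: [-0.1288 -0.0065]
side red [261 182   5   4  16] [262.9 183.7] [ 0.7761 -0.1259  0.044 ] to tip, tool: [-0.1053 -0.0171]
side red [280 200   4   3   7] [281.9 201.1] [ 0.6551 -0.0885  0.044 ] to tip, tool: [0.0032 0.0483]
side blue [286 193   5   3   8] [288.1 194.1] [ 0.668  -0.1324  0.044 ] to tip, tool: [0.0012 0.0026]
```

View pics/crop5.png

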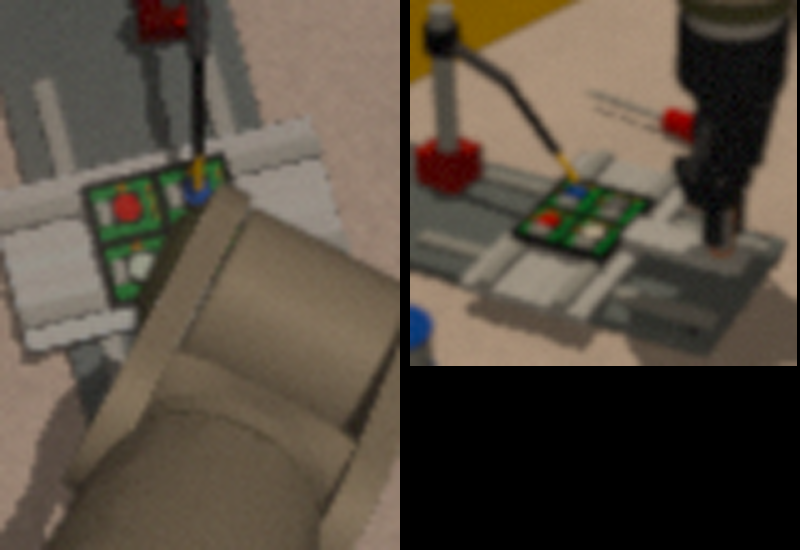

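Crop: the tip at (198,185) stands on the blue disc, centred near (197,190). The red dot is clear at (127,208), and taking blue from it leaves an error under 0.5 mm. Releasing and rising straight up.

Request:
{"op": "drive_tool", "data": {
  "plan": [0,0,0,0,0,0,0.02,0,0,0,0,0,0,0.03,0,0,0,0,0,0,0.045,0,0,0,0,0,0,0.055,0,0,0,0,0,0,0.055,0,0,0,0,0,-0.005,0.055,0,0,0,0,0,-0.015,0.055,0,0,0,0,0,-0.025,0.055,0,0,0,0,0,-0.025,0.055,0,0,0,-0.01,0,-0.025,0.055,0,0,0,-0.025,0,-0.01,0.055,0,0,0,-0.03,0,0,0.055]
}}

```text
t: 8.85
ee_pos: [0.4786, -0.1628, 0.1571]
ee_rot: [3.115, 0.382, 0.007]
contact_force: [0.1, 0.5, -0.1]
grip_width: 0.646
finger_force: 0.0
```

Request:
{"op": "drive_tool", "data": {
  "plan": [0,0,0,-0.03,0,0,0.055,0,0,0,-0.03,0,0,0.055,0,0,0,-0.02,0,0,0.055,0,0,0,0,0,0,0.055,0,0,0,0,0,0,0.055]
}}

```text
t: 9.27
ee_pos: [0.3999, -0.1819, 0.155]
ee_rot: [3.118, 0.378, 0.001]
contact_force: [-0.2, 0.1, 0.2]
grip_width: 0.644
finger_force: 0.0
```

```bash
python3 m.py; python3 d.py 6 | grep -v yellow
```

```text
9.2667 [ 0.3999 -0.1819  0.155 ] toolx yaw 13.83 z [ 0.001 -0.001 -1.   ] 0.6441867023181415
to post (tool) [0.0882 0.0005 0.107 ]
top red [318 179   5   5  22] [319.9 181. ] [ 0.6591 -0.093   0.044 ] to tip, tool: [0.0004 0.043 ]
top blue [332 177   5   4  13] [334.2 178.7] [ 0.6667 -0.135   0.044 ] to tip, tool: [0.0031 0.0004]
side red [309 180  20   7  87] [321.  182.2] [ 0.6353 -0.2615  0.044 ] to tip, tool: [ 0.064  -0.1149]
side red [261 182   5   4  15] [262.8 183.7] [ 0.7763 -0.1254  0.044 ] to tip, tool: [-0.1055 -0.0167]
side red [280 200   4   3   6] [281.7 201. ] [ 0.6561 -0.0887  0.044 ] to tip, tool: [0.0023 0.0478]
side blue [286 193   5   3  10] [288.1 193.9] [ 0.6689 -0.1333  0.044 ] to tip, tool: [0.0005 0.0015]
```

View pics/crop6.png

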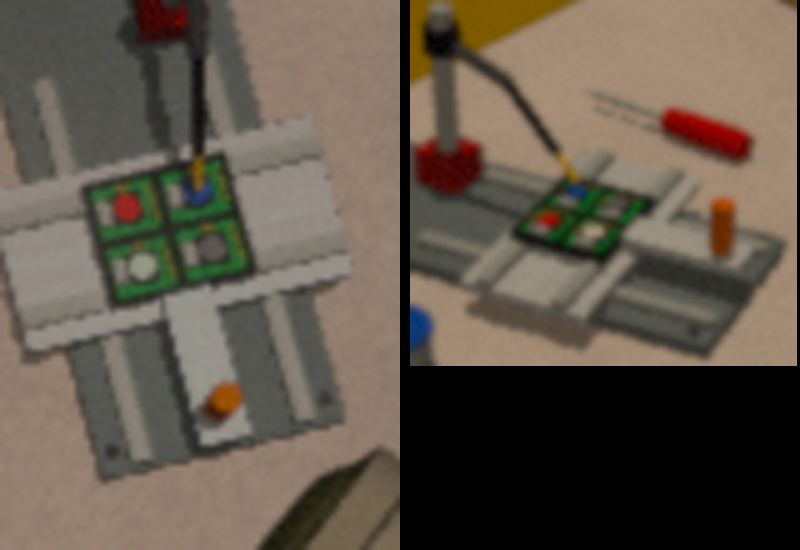

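The post is free at (224,400) in the crop, all four boards lie in their pockets, and the tip still stands over the blue dot at (198,190). Handing in.

```bash
python3 -c "
from station import finish_job; print(finish_job())"
```

```text
the job is handed in; nothing more can be done
None
```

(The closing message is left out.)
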